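# Seat the espresso cup in its saucer and turn the handle to the guest

## Robot

A 6-joint arm with a two-finger parallel gripper is mounted at the origin on a cart in front of the work surface, level with it; the furniture and walls round the work are solid. World frame = base frame: x ahead of the robot, y to its left, z up, the work surface at z = 0. Lengths are in m, angles in rad, forces in N, time in s.
With the tool pointing down it reaches from about 0.35 to 0.775 m from the base axis. Payload 7.3 kg.
Tool frame: the origin (TCP) lies between the finger pads; the fingertips stand 19 mm ahead of it and the grasp point (between the pads) is the TCP; z points along the fingers, y is the line along which they close (so a half turn about z gives the same grasp; the last joint's range is limited). The gripper opens to 92 mm and grips with 3 to 60 N. Pads are 19 mm wide; open, the fingers measure 130 mm over their backs; the gripper's body (75 mm by 190 mm) begins 47 mm behind the grasp point.
Start: joints at [0.985, 0.342, 1.524, -0, 1.275, -0.146], TCP at [0.224, 0.475, 0.246] pointing down, gripper open.
Joint ranges: [-2.53, 2.53], [-0.77, 2.02], [0.04, 2.7], [-1, 4.14], [0.28, 2.66], [-3.11, 3.11]. Speed limits (rad/s): [2.57, 2.57, 3.14, 3.14, 3.14, 3.14].

## Interface

Orientations are given as a unit quaternion [w, x, y, z].
In Python, from plant import manip, eyes, sign_off gives the robot as it stands.
- The arm moves only by the shell command python3 -m handwheel 'ROWS' [OPENING] [FORCE]. ROWS is a JSON object of lists of equal length, an entry for each row: "dp": the shift along the tool's x, y, z in cm, a list of three; "spin": the turn about the tool's z in rad. In form: {"dp": [[dx, dy, dz], ...], "spin": [spin, ...]}. A call has 1 to 5 rows; each row shifts and turns the commanded pose from where the row before left it, along the tool's axes as they then stand; what a row does not reach is not made up. A row lasts 1/12 s, in which the tool goes at most 41.7 mm and 7.16 degrees, less where a joint would pass 70% of its speed; a pose out of reach is approached as far as the arm can. A call with a gripper value outside its range is refused whole. OPENING is the opening, from 0 (shut) to 1 (fully open), set as the call begins (- or left out, the last holds). The fingers move at their own pace and stop on an object; FORCE is the grip in N (left out, the last holds). Time passes only in rows, so rows that do not move let the fingers close. It gives the time, the measured TCP pose, the force, the opening and the grip force at its end, in the units of the state.
- manip.read_state(): the state, without advancing time (a new reading comes with each control period).
- eyes.camera(name): name is "side" or "top" or "wrist"; returns the picture (400x640x3 uint8, red, green, blue); there is no depth.
- eyes.get_calibration(name): a dict with "mtx" (3x3 intrinsics, pixels), "view" (4x4, takes a point from world to camera coordinates); the wrist camera has in their place "tool_from_camera" (4x4, takes a point from camera to tool coordinates, whose origin is the TCP and whose axes are the flange's). Camera axes: x right, y up, looking along -z (the intrinsics and any distortion apply to the point x, -y, -z); pixel columns grow to the right and rows downward; lengths in m; the calibration is good to about 2 mm. A picture is of the moment at which its call begins: read the wrist's pose just before it. get_calibration takes no time and is no camera call.
- sign_off(): hands the job in; it is judged then, once.
The state is a dict: "t": time; "joints": joint angles; "qd": joint speeds; "joint_torque": joint torques, N m; "tcp_pos": TCP position; "eef_rot": TCP orientation; "wrist_force": force on the tool from outside, world axes, zero at the start; "ft_torque": the same for the moment, N m; "width": finger opening in m; "grasp_force": force on a finger pad.
Only numpy, scipy, OpenCV 4.12 (cv2) and the standard library are available. Lean on these libraries where they do the work, as an engineer would, in place of code of your own. Each camera call takes 0.05 s, during which the arm holds its last target. There are 200 camera calls.

## Task

The espresso cup has been put down askew: it stands crooked and wobbly on the edge of the round well in its saucer. With light nudges of the fingertips, neither gripping nor lifting nor tipping it over, push it until its foot drops into the well and it sits level in the middle of the saucer, and push the handle round until it points straight to the left as you face the table (the right hand of the guest across the table). Leave the saucer where it stands, and do not disturb the water glass, the teaspoon or the jar.

Things in the scene. Friction and masses are not known exactly. Their poses are not given: they have to be found in the camera images.
- cup: low off-white espresso cup, loose, hollow, about 0.17 kg, 53 mm high. Origin: centre of the underside of its foot; z up its axis, x towards the handle. Foot 46 mm across, wall flaring to 66 mm across at the rim. At first it leans about 10 degrees, its foot half in the saucer's well, off centre by 9 to 18 mm towards the robot. It slides easily on the glaze (friction about 0.3)
- handle (a point): middle of the cup's one handle, 52 mm from the cup's axis, 34 mm above the underside of the foot. The handle reaches from 33 to 61 mm from the axis, is 14 mm thick, and spans 17 to 51 mm above the underside. At first it points away from the robot, or right or left of that; it should end pointing to the left (world +y)
- saucer: round white porcelain saucer, loose, 0.21 kg, 125 mm across. Origin: centre of its underside, on the table; z up. Its flange rises from 9 mm above the table at the well's edge to 15.5 mm at the rim. The sunk well in the middle, 53 mm across and 4 mm deep, takes the foot of the cup with 3.5 mm to spare all round; in it the cup can be turned about its axis
- well (a point): centre of the floor of the saucer's well, 5 mm above the table: the origin of a well seated cup lies within 4 mm of here. A fingertip that stays against the cup's side can hold the cup tipped or jam it (the fingers' friction is high): it drops into the well when the finger draws back
- table_mark (a point): a fixed point on the bare table top with nothing to see there, a reference for directions only; its axes are the world's: x away from the robot, y to the robot's left, z up
- water_glass: clear straight tumbler, 80 mm across the rim, 91 mm high, stands about 17 cm to the right of the saucer's centre; loose. Origin: centre of its underside. To be left alone
- teaspoon: steel teaspoon, 139 x 28 x 12 mm, lies about 13 cm to the left of the saucer's centre; loose. Origin: centre of its underside, x along the spoon. To be left alone
- red_lid_jar: glass jar with a red lid, 70 mm across, 125 mm high, stands on the left some 20 cm or more from the saucer's centre; loose. Origin: centre of its underside. To be left alone
Mind the look-alikes: they are no part of the job. What is shaped like the cup but pink is not meant. There is more than one size of the saucer; the one meant has the size given above.

How it is judged:
At the end, for the whole second after the job is handed in: the cup's foot lies in the saucer's well (within 5 mm of its centre, level to 0.04 rad, no more than 1.5 mm above the well's floor), its handle points to the robot's left (+y) to within 0.44 rad (25 degrees), the cup is at rest and the saucer stands flat within 20 mm of where it was (horizontal distance between cup and well below 0.005 m and z of cup in the frame of well below 0.0015 m and angle between cup's own z axis and vertical below 0.04 rad and angle between the x axis of cup and the y axis of table_mark, either way round below 0.44 rad and y of handle in the frame of well above 0.03 m and linear speed of cup below 0.01 m/s and distance of saucer from where it was at the start of the episode below 0.02 m and angle between saucer's own z axis and vertical below 0.03 rad); the robot touches nothing.
It fails at once if the cup is lifted or carried (the centre of its foot more than 15 mm above the well's floor) (z of cup in the frame of well above 0.015 m).
It fails at once if the cup is knocked over or off the saucer (tilted more than 0.45 rad, or 45 mm off centre) (angle between cup's own z axis and vertical above 0.45 rad or horizontal distance between cup and well above 0.045 m).
It fails at once if the cup is gripped or pushed hard (more than 10 N from the fingers) (contact force between the fingers and cup above 10 N).
It fails at once if the saucer is shoved about (more than 25 mm) (distance of saucer from where it was at the start of the episode above 0.025 m).
It fails at once if the glass, the spoon or the jar is disturbed (moved more than 15 mm) (distance of any of water_glass, teaspoon, red_lid_jar from where it was at the start of the episode above 0.015 m).
It also fails if it takes over 64 s, if anything falls off the work surface, if the arm or the gripper's body presses on something with over 40 N, if the wrist force passes 120 N, or if a joint passes its speed limit or range.

## Working session

There is one attempt and no reset: what is moved stays moved. The work goes in short steps, Python scripts to look and compute and a shell command to move; the robot and the scene stay as the last step left them, time stands still between calls to the robot, and variables do not carry over. Pictures are saved under pics/ and viewed, at most 10 in all, crops included, and the job is handed in when it is done.

```bash
mkdir -p pics; ls; python3 - <<'E'
from plant import manip, eyes
import cv2,json
for n in("side","top"):
    c=eyes.get_calibration(n); print(n,c)
    cv2.imwrite(f"pics/{n}0.png",eyes.camera(n)[:,:,::-1])
print(eyes.get_calibration("wrist")); print(manip.read_state())
E
```

```text
pics
side {'mtx': array([[389.26357044,   0.        , 319.71943036],
       [  0.        , 389.26357044, 198.91137778],
       [  0.        ,   0.        ,   1.        ]]), 'view': array([[ 0.92860989, -0.37101313, -0.0057383 , -0.41854038],
       [ 0.24295279,  0.596253  ,  0.76515116, -0.18400452],
       [-0.28045964, -0.71192107,  0.64382511, -0.93579182],
       [ 0.        ,  0.        ,  0.        ,  1.        ]])}
top {'mtx': array([[373.90665008,   0.        , 319.94003419],
       [  0.        , 373.90665008, 201.13828366],
       [  0.        ,   0.        ,   1.        ]]), 'view': array([[-1.76653437e-03, -9.99910965e-01,  1.32265306e-02,
         3.67405269e-02],
       [ 9.83042122e-01,  6.88946332e-04,  1.83378602e-01,
        -4.63345021e-01],
       [-1.83371387e-01,  1.33261813e-02,  9.82953380e-01,
        -8.51408130e-01],
       [ 0.00000000e+00,  0.00000000e+00,  0.00000000e+00,
         1.00000000e+00]])}
{'mtx': array([[334.60371037,   0.        , 319.20118964],
       [  0.        , 334.60371037, 193.4801603 ],
       [  0.        ,   0.        ,   1.      
[... 359 characters left out ...]
0e+00]])}
{'t': 0.1, 'joints': array([ 9.85010055e-01,  3.42647528e-01,  1.52491452e+00, -1.54205393e-05,
        1.27542375e+00, -1.46007591e-01]), 'qd': array([ 0.00072684, -0.00068915, -0.00286398,  0.00097679,  0.00147266,
        0.00021568]), 'joint_torque': array([ 1.68677190e-03, -4.32008529e+01, -2.44692868e+01,  7.18220067e-02,
        5.27566276e-02, -5.88615740e-05]), 'tcp_pos': array([0.22330941, 0.47476183, 0.24511975]), 'eef_rot': array([-2.42337912e-04,  2.18119381e-01,  9.75921846e-01, -6.53100109e-04]), 'wrist_force': array([-0.18493954, -0.45569474, -0.15955293]), 'ft_torque': array([-0.01630612, -0.00225621, -0.00666796]), 'grasp_force': 0.0, 'width': 0.09166108838363181}
```

View pics/top0.png

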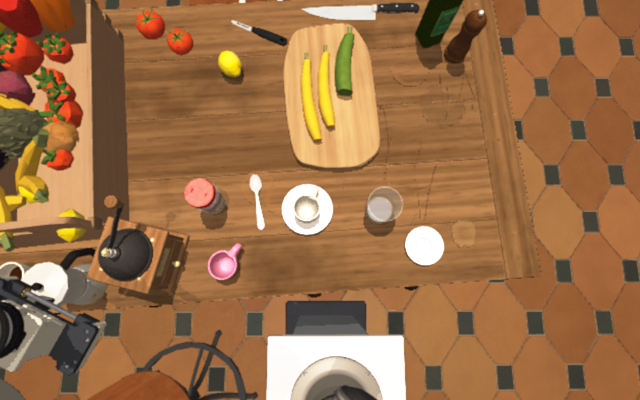

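View pics/side0.png

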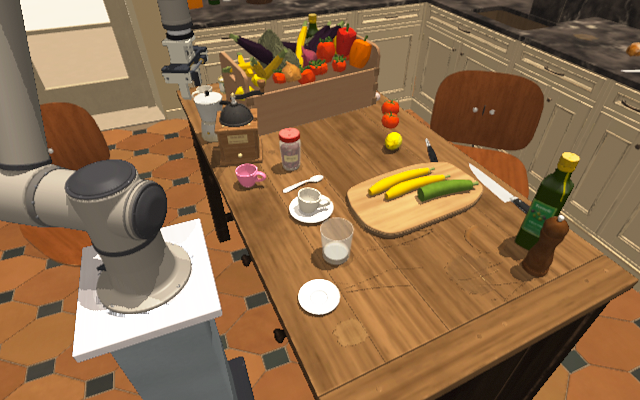

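The large saucer is at top (307,209) and side (311,208), carrying the off-white cup. The look-alikes are the small saucer at top (424,246) and the pink cup at (223,262), neither of which fits. I'll confirm this in an enlarged crop and fit the saucer rim.

```bash
cat > h.py <<'E'
import numpy as np, cv2
from plant import manip, eyes
from scipy.spatial.transform import Rotation as R
G=np.diag([1,-1,-1.])
def cam(n,st=None):
    c=eyes.get_calibration(n)
    if n!="wrist": return c["mtx"],c["view"]
    st=st or manip.read_state(); T=np.eye(4); q=st["eef_rot"]
    T[:3,:3]=R.from_quat([*q[1:],q[0]]).as_matrix(); T[:3,3]=st["tcp_pos"]
    return c["mtx"],np.linalg.inv(T@c["tool_from_camera"])
def proj(P,mv):
    K,V=mv; p=(np.atleast_2d(P)@V[:3,:3].T+V[:3,3])@G; p=p@K.T
    return p[:,:2]/p[:,2:]
def atz(px,z,mv):
    K,V=mv; d=np.c_[np.atleast_2d(px),np.ones(len(np.atleast_2d(px)))]@np.linalg.inv(K).T@G@V[:3,:3]
    o=-V[:3,:3].T@V[:3,3]; return o+d*((z-o[2])/d[:,2])[:,None]
def circ(P):
    A=np.c_[2*P[:,:2],np.ones(len(P))]; s=np.linalg.lstsq(A,(P[:,:2]**2).sum(1),rcond=None)[0]
    return s[0],s[1],np.sqrt(s[2]+s[0]**2+s[1]**2)
E
python3 - <<'E'
from h import *
ims=[]
for n,(u,v) in(("top",(307,209)),("side",(311,208))):
    im=cv2.imread(f"pics/{n}0.png"); hsv=cv2.cvtColor(im,cv2.COLOR_BGR2HSV)
    m=((hsv[...,1]<70)&(hsv[...,2]>110)).astype(np.uint8)
    k,l,s,c=cv2.connectedComponentsWithStats(m); i=l[v+12,u-10]; 
    ct=max(cv2.findContours((l==i).astype(np.uint8),0,1)[0],key=len)[:,0]
    h=cv2.convexHull(ct)[:,0]
    print(n,s[i],circ(atz(h,.0155,cam(n))))
    ims.append(cv2.resize(im[v-40:v+40,u-40:u+40],(400,400),interpolation=cv2.INTER_CUBIC))
cv2.imwrite("pics/crop0.png",np.hstack(ims))
E
```

```text
top [ 282  184   51   51 2085] (np.float64(0.4493255125212497), np.float64(0.0681677866213119), np.float64(0.06339227406772197))
side [ 289  187   45   36 1175] (np.float64(0.45271069936737784), np.float64(0.07944646704934985), np.float64(0.0708188700318513))
```

View pics/crop0.png

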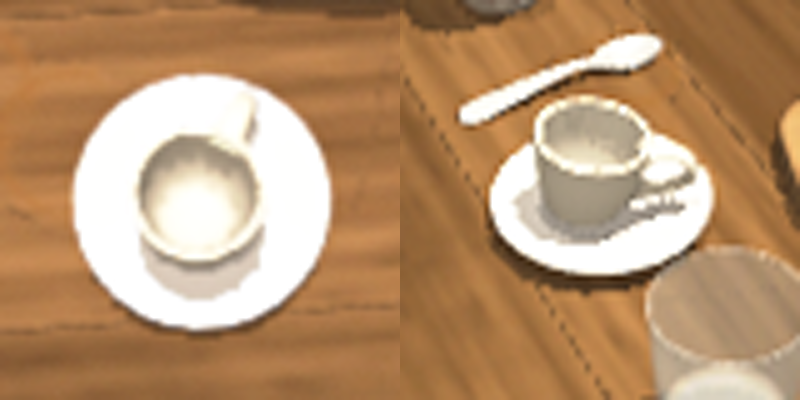

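Confirmed: the big saucer carries the cup. Its centre is about (0.449, 0.068), and the handle points about -24° from +x, so it needs about 115° counter-clockwise. I'll move to a hover just on the robot's side of it, fingers slightly open as a cradle.

```bash
python3 -m handwheel '{"dp":[[-2.6,-2.5,0],[-2.6,-2.5,0],[-2.6,-2.5,0],[-2.6,-2.5,0],[-2.6,-2.5,0]],"spin":[0,0,0,0,0]}' 0.22 5 >/dev/null
python3 -m handwheel '{"dp":[[-2.6,-2.5,0],[-2.6,-2.5,0],[-2.6,-2.5,0],[-2.6,-2.5,0],[-2.6,-2.5,0]],"spin":[0,0,0,0,0]}' >/dev/null
python3 -m handwheel '{"dp":[[-2.6,-2.7,0],[-2.5,-2.6,0]],"spin":[0,0]}'
python3 -m handwheel '{"dp":[[0,0,0],[0,0,0],[0,0,0],[0,0,0],[0,0,0]],"spin":[-0.11,-0.11,-0.11,-0.11,0]}'
python3 - <<'E'
from h import *
st=manip.read_state(); im=eyes.camera("wrist"); cv2.imwrite("pics/w1.png",im[:,:,::-1])
np.save("w1.npy",np.r_[st["tcp_pos"],st["eef_rot"]]); print(st["tcp_pos"],st["eef_rot"],st["width"])
E
```

```text
t: 1.1
tcp_pos: [0.376, 0.0667, 0.2456]
eef_rot: [-0.0, 0.218, 0.976, 0.0]
wrist_force: [1.1, 0.7, 1.2]
width: 0.0213
grasp_force: 0.0
t: 1.52
tcp_pos: [0.3757, 0.0683, 0.2455]
eef_rot: [-0.0, -0.002, 1.0, 0.0]
wrist_force: [0.1, 0.8, -1.3]
width: 0.0202
grasp_force: 0.0
[0.37573277 0.06831653 0.24547732] [-2.98638775e-04 -1.77813935e-03  9.99998373e-01  5.06574238e-05] 0.02016432050628573
```

View pics/w1.png

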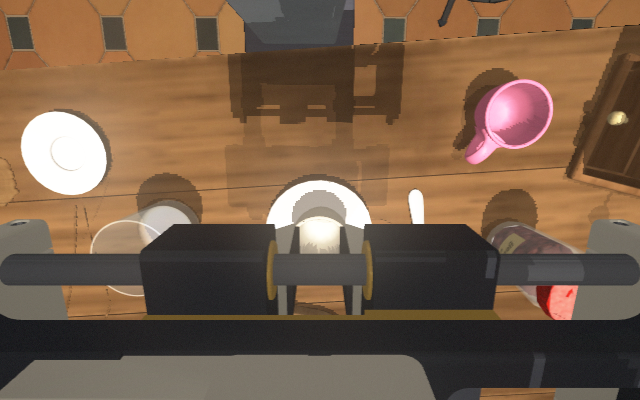

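The wrist view is from above the robot side: saucer's near rim at (319,180), cup behind the fingers at (320,235). It's centred in y at about 0.068. I'll check the near rim, then descend behind the cup.

```bash
python3 - <<'E'
from h import *
a=np.load("w1.npy"); mv=cam("wrist",dict(tcp_pos=a[:3],eef_rot=a[3:]))
print(atz([[319,180],[268,222],[371,222]],.0155,mv))
im=cv2.imread("pics/top0.png")
print("rim ctr @.06",atz([307,207.5],.058,cam("top")), "handle tip @.04",atz([315.5,189],.045,cam("top")))
E
python3 -m handwheel '{"dp":[[0.3,0,3.6],[0.3,0,3.6],[0.3,0,3.6],[0,0,3.6],[0,0,3.6]],"spin":[0,0,0,0,0]}'
python3 -m handwheel '{"dp":[[0,0,1.8],[0,0,1.0],[0,0,0],[0,0,0]],"spin":[0,0,0,0]}'
python3 - <<'E'
from h import *
ims=[]
for n,(u,v) in(("top",(307,209)),("side",(311,208))):
    im=eyes.camera(n)[:,:,::-1]
    ims.append(cv2.resize(im[v-40:v+40,u-40:u+40],(400,400),interpolation=cv2.INTER_CUBIC))
cv2.imwrite("pics/c2.png",np.hstack(ims))
E
```

```text
[[0.38748001 0.06657317 0.0155    ]
 [0.43778266 0.00719291 0.0155    ]
 [0.43740714 0.12741198 0.0155    ]]
rim ctr @.06 [[0.44532446 0.06701431 0.058     ]] handle tip @.04 [[0.49252797 0.04711984 0.045     ]]
t: 1.98
tcp_pos: [0.3667, 0.0687, 0.0646]
eef_rot: [0.001, 0.002, 1.0, 0.0]
wrist_force: [-0.2, 0.6, -0.6]
width: 0.0204
grasp_force: 0.0
t: 2.32
tcp_pos: [0.3667, 0.0686, 0.0375]
eef_rot: [-0.001, 0.001, 1.0, 0.0]
wrist_force: [-1.0, -0.0, -0.3]
width: 0.02
grasp_force: 0.0
```

View pics/c2.png

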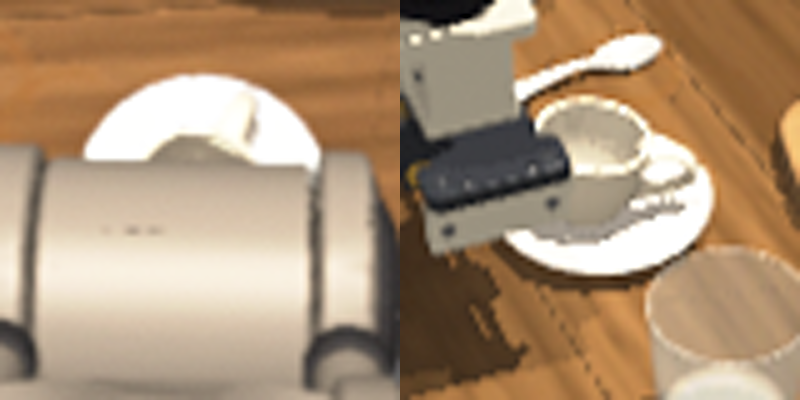

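The fingers stand just behind the cup, which is still leaning. Approach slowly.

```bash
python3 -m handwheel '{"dp":[[-0.5,0,-0.15],[-0.5,0,0],[-0.5,0,0],[-0.5,0,0],[0,0,0]],"spin":[0,0,0,0,0]}'
python3 -m handwheel '{"dp":[[-0.2,0,0],[-0.2,0,0],[-0.2,0,0],[-0.2,0,0],[0,0,0]],"spin":[0,0,0,0,0]}'
python3 -m handwheel '{"dp":[[-0.1,0,0],[-0.1,0,0],[-0.1,0,0],[-0.1,0,0],[-0.1,0,0]],"spin":[0,0,0,0,0]}'
cat > look.py <<'E'
from h import *; import sys
ims=[]
for n,(u,v) in(("top",(307,209)),("side",(311,208))):
    im=eyes.camera(n)[:,:,::-1]
    cv2.imwrite(f"pics/{n}_{sys.argv[1]}.png",im)
    ims.append(cv2.resize(im[v-40:v+40,u-40:u+40],(400,400),interpolation=cv2.INTER_CUBIC))
cv2.imwrite(f"pics/{sys.argv[1]}.png",np.hstack(ims))
E
python3 look.py c3
```

```text
t: 2.83
tcp_pos: [0.3887, 0.0685, 0.0396]
eef_rot: [0.001, -0.0, 1.0, 0.0]
wrist_force: [-0.2, -0.5, 0.1]
width: 0.0201
grasp_force: 0.0
t: 3.25
tcp_pos: [0.3953, 0.0685, 0.0392]
eef_rot: [0.0, -0.0, 1.0, 0.0]
wrist_force: [0.2, -0.2, 0.0]
width: 0.0203
grasp_force: 0.0
t: 3.67
tcp_pos: [0.4, 0.0685, 0.0392]
eef_rot: [0.0, -0.0, 1.0, 0.0]
wrist_force: [0.2, 0.2, -0.7]
width: 0.0203
grasp_force: 0.0
```

View pics/c3.png

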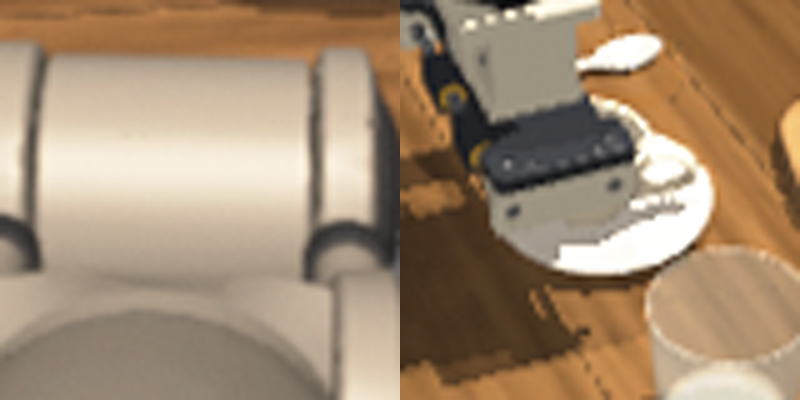

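The handle hasn't moved yet at (665,165), so there's no contact. Continue in millimetre steps, then draw back and look.

```bash
python3 -m handwheel '{"dp":[[-0.1,0,0],[-0.1,0,0],[-0.1,0,0],[-0.1,0,0],[0,0,0]],"spin":[0,0,0,0,0]}' | grep -E "tcp|wrist"
python3 -m handwheel '{"dp":[[-0.1,0,0],[-0.1,0,0],[-0.1,0,0],[-0.1,0,0],[0,0,0]],"spin":[0,0,0,0,0]}'| grep -E "tcp|wrist"
python3 look.py c4
python3 -m handwheel '{"dp":[[0.2,0,0],[0.4,0,0],[0.6,0,0],[0.9,0,0],[1.2,0,0]],"spin":[0,0,0,0,0]}'| grep -E "tcp|wrist"
python3 -m handwheel '{"dp":[[0.4,0,0],[0,0,-2],[0,0,-3],[0,0,-3.5],[0,0,-3]],"spin":[0,0,0,0,0]}'| grep -E "tcp|wrist"
python3 look.py c5
python3 -c "
import cv2
a=[cv2.imread('pics/%s.png'%s) for s in('c4','c5')]
cv2.imwrite('pics/v45.png',cv2.resize(cv2.vconcat([a[0][:,400:],a[1][:,400:]]) if 0 else cv2.hconcat([a[0][:,400:],a[1][:,400:]]),None,fx=1,fy=1))
"
```

```text
tcp_pos: [0.4042, 0.0685, 0.0392]
wrist_force: [-0.4, -0.4, -0.1]
tcp_pos: [0.4081, 0.0685, 0.0392]
wrist_force: [0.1, 0.1, 0.5]
tcp_pos: [0.3744, 0.0685, 0.0392]
wrist_force: [0.2, 0.0, -0.5]
tcp_pos: [0.3703, 0.0685, 0.1559]
wrist_force: [1.2, 0.2, -0.9]
```

View pics/v45.png

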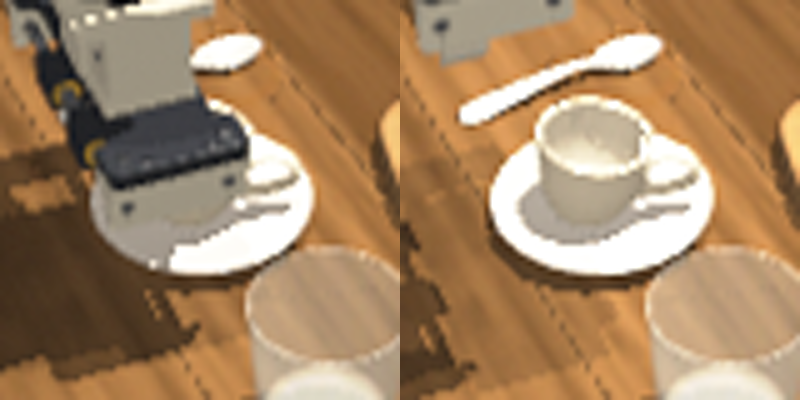

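The cup has hardly shifted: rim at (593,140), foot bottom (590,222). I'll overlay the predicted rim, foot and handle of a seated cup to judge.

```bash
cat > ov.py <<'E'
from h import *
def cup(c,yaw,tilt=0,dirn=0,z0=.005):
    "curves of cup model with foot centre c, handle yaw, tilt towards dirn"
    t=np.linspace(0,2*np.pi,60); C=lambda r,z:np.c_[r*np.cos(t),r*np.sin(t),0*t+z]
    h=np.linspace(-1.57,1.57,20); H=np.c_[33+28*np.cos(h),0*h,34+17*np.sin(h)]/1e3@R.from_euler('z',yaw).as_matrix().T
    Q=R.from_rotvec(tilt*np.array([-np.sin(dirn),np.cos(dirn),0])).as_matrix()
    return [X@Q.T+[c[0],c[1],z0] for X in(C(.033,.053),C(.023,0),H)]
def draw(im,n,curves,u,v,s=5,w=40,col=(0,0,255)):
    a=cv2.resize(im[v-w:v+w,u-w:u+w],None,fx=s,fy=s,interpolation=cv2.INTER_CUBIC)
    for X in curves:
        p=((proj(X,cam(n))-[u-w,v-w]+.5)*s).astype(int); cv2.polylines(a,[p.reshape(-1,1,2)],False,col,1)
    return a
E
python3 - <<'E'
from ov import *
S=np.array([.449,.068]); t=np.linspace(0,6.283,80)
sau=[np.c_[S[0]+r*np.cos(t),S[1]+r*np.sin(t),0*t+z] for r,z in((.0625,.0155),)]
a=draw(cv2.imread("pics/side_c5.png"),"side",cup(S,np.radians(-24))+sau,311,208)
b=draw(cv2.imread("pics/side0.png"),"side",cup(S-[.013,0],np.radians(-24),.175,0,.0085)+sau,311,208)
cv2.imwrite("pics/ov5.png",np.hstack([b,a]))
E
```

```text
(no output)
```

View pics/ov5.png

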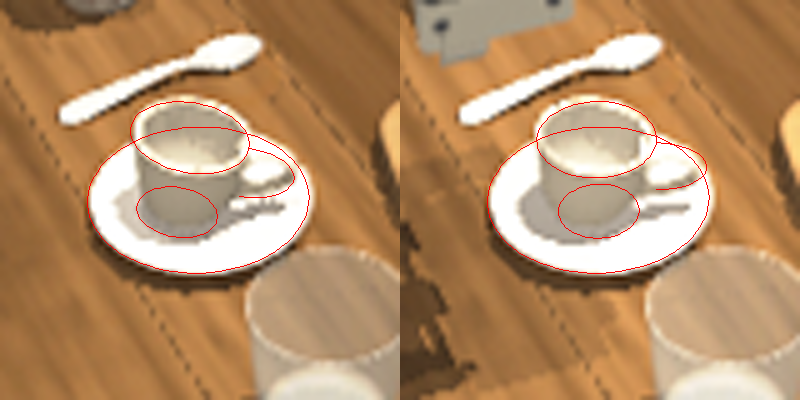

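The saucer fits well. In the right picture the rim is about 1 px off from seated, and the foot's left edge at (547,205) is still about 5 mm short of its seated place. It is not in the well yet. Push again, a few mm further.

```bash
python3 -m handwheel '{"dp":[[0,0,3.5],[0,0,3.5],[0,0,3],[0,0,1.65],[0,0,0]],"spin":[0,0,0,0,0]}' | grep -E "tcp|wrist"
python3 -m handwheel '{"dp":[[-1.2,0,0],[-1.0,0,0],[-0.6,0,0],[-0.5,0,0],[-0.2,0,0]],"spin":[0,0,0,0,0]}'| grep -E "tcp|wrist"
python3 -m handwheel '{"dp":[[-0.2,0,0],[-0.1,0,0],[-0.1,0,0],[-0.1,0,0],[-0.1,0,0]],"spin":[0,0,0,0,0]}'| grep -E "tcp|wrist"
python3 -m handwheel '{"dp":[[-0.1,0,0],[-0.1,0,0],[-0.1,0,0],[-0.1,0,0],[0,0,0]],"spin":[0,0,0,0,0]}'| grep -E "tcp|wrist"
python3 -m handwheel '{"dp":[[0.2,0,0],[0.4,0,0],[0.6,0,0],[0.9,0,0],[1.2,0,0]],"spin":[0,0,0,0,0]}'| grep -E "tcp|wrist"
python3 -m handwheel '{"dp":[[0.4,0,-1],[0,0,-2],[0,0,-3],[0,0,-3.5],[0,0,-3]],"spin":[0,0,0,0,0]}'| grep -E "tcp|wrist"
python3 -m handwheel '{"dp":[[0,3,-2],[0,4,-1],[0,4,0],[0,4,0],[0,3,0]],"spin":[0,0,0,0,0]}'| grep -E "tcp|wrist"
python3 look.py c6
python3 - <<'E'
from ov import *
S=np.array([.449,.068]); t=np.linspace(0,6.283,80)
sau=[np.c_[S[0]+r*np.cos(t),S[1]+r*np.sin(t),0*t+z] for r,z in((.0625,.0155),)]
a=[draw(cv2.imread(f"pics/{n}_c6.png"),n,cup(S,np.radians(-24))+sau,u,v) for n,u,v in(("top",307,209),("side",311,208))]
cv2.imwrite("pics/ov6.png",np.hstack(a))
E
```

```text
tcp_pos: [0.368, 0.0685, 0.0347]
wrist_force: [-1.0, -0.5, -0.2]
tcp_pos: [0.4066, 0.0685, 0.0382]
wrist_force: [-0.2, 0.0, 0.1]
tcp_pos: [0.4116, 0.0685, 0.0377]
wrist_force: [-2.2, -0.4, -0.6]
tcp_pos: [0.4162, 0.0685, 0.0377]
wrist_force: [-0.2, 0.1, -0.6]
tcp_pos: [0.3824, 0.0685, 0.0378]
wrist_force: [-0.1, 0.0, 0.7]
tcp_pos: [0.3777, 0.0685, 0.1643]
wrist_force: [1.2, 0.5, 0.7]
tcp_pos: [0.3777, 0.2508, 0.193]
wrist_force: [-0.5, -1.3, -0.0]
```

View pics/ov6.png

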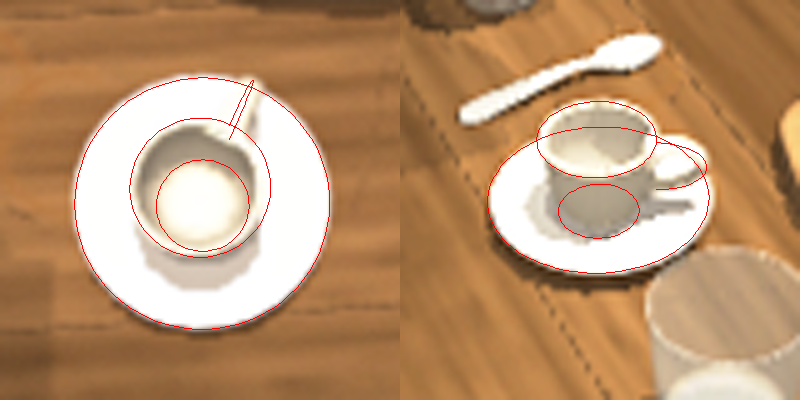

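The modelled seated cup (rim and foot) matches in both views: the rim ellipse at top (200,188) and side (597,139), and the foot disc. The cup is in the well, with the handle at about -28°. Next I'll straddle the cup with open fingers, centred on its axis, and turn the gripper so one finger pushes the handle round.

```bash
python3 -m handwheel '{"dp":[[-1.4,-3.7,0],[-1.4,-3.7,0],[-1.4,-3.7,0],[-1.4,-3.6,0],[-1.5,-3.6,0]],"spin":[0,0,0,0,0]}' 1 5 | grep -E "tcp|wrist"
python3 -m handwheel '{"dp":[[0,0,0],[0,0,0],[0,0,0],[0,0,0],[0,0,0]],"spin":[0.12,0.12,0.12,0.12,0.12]}' | grep -E "tcp|eef"
python3 -m handwheel '{"dp":[[0,0,0],[0,0,0],[0,0,0],[0,0,0],[0,0,0]],"spin":[0.12,0.12,0.12,0.12,0.12]}' >/dev/null
python3 -m handwheel '{"dp":[[0,0,0],[0,0,0],[0,0,0],[0,0,0],[0,0,0]],"spin":[0.12,0.12,0.12,0.12,0.12]}' >/dev/null
python3 -m handwheel '{"dp":[[0,0,0],[0,0,0],[0,0,0],[0,0,0],[0,0,0]],"spin":[0.12,0.12,0.12,0.12,0.12]}' >/dev/null
python3 -m handwheel '{"dp":[[0,0,0],[0,0,0],[0,0,0],[0,0,0]],"spin":[0.12,0.12,0.06,0]}'
python3 - <<'E'
from h import *
st=manip.read_state(); print(st["tcp_pos"],st["eef_rot"])
q=st["eef_rot"]; M=R.from_quat([*q[1:],q[0]]).as_matrix(); print("psi",np.degrees(np.arctan2(M[1,1],M[0,1])))
print("shift cm to centre",M.T@(np.array([.449,.068,st["tcp_pos"][2]])-st["tcp_pos"])*100, st["joints"])
im=eyes.camera("wrist")[:,:,::-1]; cv2.imwrite("pics/w7.png",im)
E
```

```text
tcp_pos: [0.449, 0.0633, 0.1925]
wrist_force: [0.6, 0.7, -0.1]
tcp_pos: [0.4488, 0.0646, 0.1924]
eef_rot: [-0.001, 0.299, 0.954, -0.0]
t: 11.07
tcp_pos: [0.4489, 0.0649, 0.1924]
eef_rot: [-0.0, 0.976, 0.218, -0.0]
wrist_force: [-0.2, 0.7, -0.8]
width: 0.0922
grasp_force: 0.0
[0.44886507 0.06492584 0.19242368] [-4.92984617e-05  9.75986991e-01  2.17828318e-01 -4.64103910e-04]
psi -64.83698155721436
shift cm to centre [ 1.42924670e-01 -2.72505776e-01 -4.50875638e-05] [-2.55261540e-02  2.68237329e-01  1.79196959e+00 -1.46760926e-04
  1.08231012e+00  1.10616145e+00]
```

View pics/w7.png

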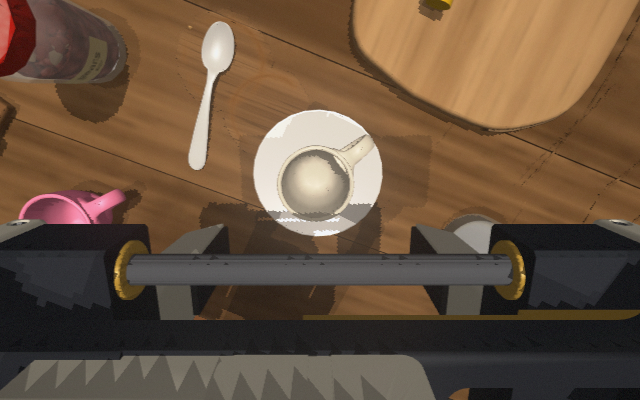

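A clear wrist view: saucer centre near (318,172), cup rim centre near (315,183), handle running to (368,145). Now measure these.

```bash
cat > wm.py <<'E'
from ov import *; import sys
def meas(f,st,S=(.449,.068),yaw=-28):
    im=cv2.imread(f); mv=cam("wrist",st); hsv=cv2.cvtColor(im,cv2.COLOR_BGR2HSV)
    t=np.linspace(0,6.283,120); S=np.array(S)
    import ov; ov.cam=lambda n:mv
    cur=cup(S,np.radians(yaw))+[np.c_[S[0]+.0625*np.cos(t),S[1]+.0625*np.sin(t),0*t+.0155]]
    u,v=proj([*S,.03],mv)[0].astype(int)
    return draw(im,"w",cur,u,v,4,75)
E
python3 - <<'E'
from wm import *
st=manip.read_state(); mv=cam("wrist",st)
print("saucer",atz([[254,172],[382,172],[319,110],[319,236]],.0155,mv))
print("rim",atz([[276,183],[354,183],[315,145],[315,221]],.058,mv))
print("handle",atz([[368,147],[345,163]],.05,mv))
cv2.imwrite("pics/wo7.png",meas("pics/w7.png",st))
E
```

```text
saucer [[0.4266308  0.122895   0.0155    ]
 [0.47934887 0.01158968 0.0155    ]
 [0.50572362 0.09113321 0.0155    ]
 [0.3938745  0.03819017 0.0155    ]]
rim [[0.43695401 0.09850572 0.058     ]
 [0.46500643 0.03928005 0.058     ]
 [0.4797635  0.08240859 0.058     ]
 [0.42044467 0.05455046 0.058     ]]
handle [[0.49646334 0.041115   0.05      ]
 [0.47601655 0.05254157 0.05      ]]
```

View pics/wo7.png

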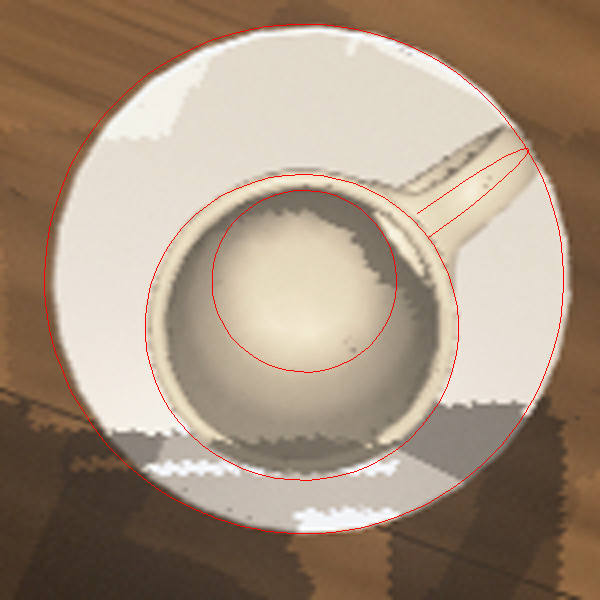

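The cup is seated within about 1–2 mm of the well's centre and upright, with the handle at about -25°. Descend and sweep.

```bash
python3 -m handwheel '{"dp":[[0.1,-0.2,3.4],[0,0,3.4],[0,0,3.4],[0,0,2.7],[0,0,1.4]],"spin":[0,0,0,0,0]}' | grep -E "tcp|wrist"
python3 -m handwheel '{"dp":[[0,0,0],[0,0,0],[0,0,0],[0,0,0],[0,0,0]],"spin":[0,-0.06,-0.06,-0.06,-0.06]}' | grep -E "tcp|wrist|eef"
python3 -m handwheel '{"dp":[[0,0,0],[0,0,0],[0,0,0],[0,0,0],[0,0,0]],"spin":[-0.05,-0.05,-0.05,-0.05,-0.05]}' | grep -E "tcp|wrist|eef"
python3 -m handwheel '{"dp":[[0,0,0],[0,0,0],[0,0,0],[0,0,0],[0,0,0]],"spin":[-0.05,-0.05,-0.05,-0.05,-0.05]}' | grep -E "tcp|wrist|eef"
```

```text
tcp_pos: [0.4476, 0.0674, 0.0469]
wrist_force: [0.4, -1.0, -0.1]
tcp_pos: [0.4504, 0.0676, 0.0509]
eef_rot: [0.0, 0.942, 0.337, 0.001]
wrist_force: [0.1, 0.2, -0.4]
tcp_pos: [0.4504, 0.0675, 0.051]
eef_rot: [0.0, 0.892, 0.451, 0.001]
wrist_force: [-0.6, -0.5, -0.1]
tcp_pos: [0.4505, 0.0675, 0.051]
eef_rot: [0.001, 0.829, 0.559, 0.001]
wrist_force: [0.8, 0.0, -0.6]
```

```bash
python3 -m handwheel '{"dp":[[0,0,0],[0,0,0],[0,0,0],[0,0,0],[0,0,0]],"spin":[-0.05,-0.05,-0.05,-0.05,-0.05]}' | grep -E "tcp|wrist|eef"
python3 -m handwheel '{"dp":[[0,0,0],[0,0,0],[0,0,0],[0,0,0],[0,0,0]],"spin":[-0.05,-0.05,-0.05,-0.05,-0.05]}' | grep -E "wrist"
python3 -m handwheel '{"dp":[[0,0,0],[0,0,0],[0,0,0],[0,0,0],[0,0,0]],"spin":[-0.05,-0.05,-0.05,-0.05,-0.05]}' | grep -E "wrist"
python3 -m handwheel '{"dp":[[0,0,0],[0,0,0],[0,0,0],[0,0,0],[0,0,0]],"spin":[-0.05,-0.05,-0.05,-0.05,-0.05]}' | grep -E "tcp|wrist|eef"
python3 - <<'E'
from h import *
for n in("side","top"): cv2.imwrite(f"pics/{n}_m.png",eyes.camera(n)[:,:,::-1])
E
```

```text
tcp_pos: [0.4505, 0.0675, 0.051]
eef_rot: [0.001, 0.753, 0.658, 0.001]
wrist_force: [-0.2, -1.4, 0.2]
wrist_force: [0.5, -0.1, 0.2]
wrist_force: [0.0, -0.2, -0.2]
tcp_pos: [0.4506, 0.0675, 0.0511]
eef_rot: [0.001, 0.46, 0.888, 0.001]
wrist_force: [0.2, 0.5, -0.3]
```

```bash
python3 -m handwheel '{"dp":[[0,0,0],[0,0,0],[0,0,0],[0,0,0],[0,0,0]],"spin":[-0.05,-0.05,-0.05,-0.05,-0.05]}' | grep -E "wrist"
python3 -m handwheel '{"dp":[[0,0,0],[0,0,0],[0,0,0],[0,0,0],[0,0,0]],"spin":[-0.05,-0.05,-0.05,-0.05,-0.05]}' | grep -E "wrist"
python3 -m handwheel '{"dp":[[0,0,0],[0,0,0],[0,0,0],[0,0,0]],"spin":[-0.05,-0.05,-0.02,0]}' | grep -E "tcp|wrist|eef"
python3 -m handwheel '{"dp":[[0,0,0],[0,0,0],[0,0,0],[0,0,0],[0,0,0]],"spin":[0.03,0.05,0.07,0.08,0]}' | grep -E "tcp|wrist|eef"
python3 -m handwheel '{"dp":[[0,0,-1],[0,0,-2],[0,0,-3.5],[0,0,-4],[0,0,-4]],"spin":[0,0,0,0,0]}' | grep -E "tcp|wrist"
python3 -m handwheel '{"dp":[[0,0,0],[0,0,0]],"spin":[0,0]}' | grep -E "tcp|wrist"
python3 - <<'E'
from h import *
st=manip.read_state(); im=eyes.camera("wrist")[:,:,::-1].copy(); mv=cam("wrist",st)
cv2.imwrite("pics/w8.png",im); np.save("w8.npy",np.r_[st["tcp_pos"],st["eef_rot"]])
cv2.imwrite("pics/side_8.png",eyes.camera("side")[:,:,::-1])
# rectified world patch at rim height z=.055: 1 px = 2 mm, rows = -x, cols = -y
g=np.arange(-.075,.0751,.005)
def patch(z):
    X,Y=np.meshgrid(.449-g,.067-g,indexing="ij"); p=proj(np.c_[X.ravel(),Y.ravel(),0*X.ravel()+z],mv).astype(np.float32).reshape(*X.shape,2)
    return cv2.remap(cv2.GaussianBlur(im,(3,3),0),p[...,0],p[...,1],1)
h=cv2.cvtColor(patch(.045),cv2.COLOR_BGR2HSV)
# white saucer '.', cream cup 'o', dark '#', wood '~'
for r in h: print("".join("~" if s>110 else "#" if v<120 else "o" if s>32 else "." for _,s,v in r))
E
```

```text
wrist_force: [-0.3, -0.3, 1.0]
wrist_force: [-0.1, 0.4, 0.5]
tcp_pos: [0.4502, 0.0677, 0.0503]
eef_rot: [0.0, 0.169, 0.986, 0.0]
wrist_force: [-0.7, 0.5, -0.6]
tcp_pos: [0.45, 0.0677, 0.05]
eef_rot: [0.0, 0.283, 0.959, 0.0]
wrist_force: [0.1, 0.1, 0.4]
tcp_pos: [0.4492, 0.0677, 0.1962]
wrist_force: [1.6, 0.2, -0.7]
tcp_pos: [0.4511, 0.0677, 0.1971]
wrist_force: [-0.5, 0.7, -0.9]
~~~~~~~~~~~~~~~~~~############~
~~~~~~~~~~~~~~~~~~~############
~~~~~~~~~~~~~~~~~~~~~##########
~~~~~~~~~~~~~~~~~~~~~~#########
~~~~~~~~~~~~~~~~~~~~~~~~#######
~~~~~~~~~~~~o....o~~~~~~~######
~~~~~~~~~o..........o~~~~~~####
~~~~~~~~..............~~~~~~###
~~~~~~~................~~~~~~~#
~~~~~~........ooo.......~~~~~~~
~~~~~o......ooooooo.....o~~~~~~
~~~~~......oooooooooo....o#~~~~
~~~~o.....oooooooooooo...o~~~~~
~~~~.....ooooooooooooo....~~~~~
~~~~oooooooooooooooooo....~~~~~
~~~oooooooooooo.oooooo....o~~~~
~~~ooooooooooo...ooooo....o~~~~
~~~~.oooooooo....ooooo....o~~~~
~~~~...oooooo....ooooo....o~~~~
~~~~....oooooo..ooooo.....~~~~~
~~~~o...o.ooooooooooo....o~~~~~
~~~~~..o...ooooooooo.....o~~~~~
~~~~~o........ooo.......o~~~~~~
~~~~~~..................~~~~~~~
~~~~~~~................~~~~~~~~
~~~~~~~~..............~~~~~~~~~
~~~~~~~~~o..........o~~~~~~~~~~
~~~~~~~~~~##....oo###~~~~~~~~~~
~~~~~~~~~~~~########~##~~~~~~~~
~~~~~~~~~~~##########~##~#~~~~~
~~~~~~~~####~~#~~~~~~~~~~~~~~~~
```

The rectified map shows the handle to the left (+y) and the cup centred in the saucer. For the seating I'll fit rim and saucer numerically.

```bash
cat > fit.py <<'E'
from ov import *
from scipy.optimize import minimize
from scipy.ndimage import map_coordinates
import sys
def grads(im):
    s=cv2.GaussianBlur(im,(0,0),.8).astype(np.float32)
    return [np.stack([cv2.Sobel(s[...,c],cv2.CV_32F,*d,ksize=3) for c in range(3)]) for d in((1,0),(0,1))]
def score(P,gr,mv):
    p=proj(P,mv); t=np.roll(p,-1,0)-np.roll(p,1,0); n=np.c_[t[:,1],-t[:,0]]; n/=np.linalg.norm(n,axis=1)[:,None]
    g=[np.stack([map_coordinates(c,[p[:,1],p[:,0]],order=1) for c in G_]) for G_ in gr]
    d=np.abs(g[0]*n[:,0]+g[1]*n[:,1]).max(0); return np.minimum(d,250).mean()
t=np.linspace(0,2*np.pi,181)[:-1]
def circ3(c,r,a=(0,0),skip=None):
    tt=t if skip is None else t[np.abs((t-skip+np.pi)%(2*np.pi)-np.pi)>.45]
    X=np.c_[r*np.cos(tt),r*np.sin(tt),0*tt]; return X@R.from_rotvec([a[0],a[1],0]).as_matrix().T+c
def best(f,x0,step):
    rs=[minimize(lambda x:-f(x),np.array(x0)+np.random.default_rng(i).normal(size=len(x0))*step*.5,method="Nelder-Mead",options=dict(initial_simplex=None,xatol=1e-5,fatol=1e-3)) for i in range(8)]
    r=min(rs,key=lambda r:r.fun); return r.x,-r.fun
def run(views,yaw,r0=.033):
    V=[(grads(im),mv) for im,mv in views]
    for i,(g,m) in enumerate(V):
        s,q=best(lambda x:score(circ3([x[0],x[1],.0155],.0625),g,m),[.449,.067],np.array([.003,.003])); 
        c,q2=best(lambda x:score(circ3([x[0],x[1],.058],.033,skip=yaw),g,m),[.449,.067],np.array([.004,.004]))
        print("view",i,"saucer",s.round(4),round(q),"rim@.058",c.round(4),round(q2),"diff mm",((c-s)*1e3).round(1))
E
python3 - <<'E'
from fit import *
a=np.load("w8.npy"); mv=cam("wrist",dict(tcp_pos=a[:3],eef_rot=a[3:]))
run([(cv2.imread("pics/w8.png"),mv),(cv2.imread("pics/side_8.png"),cam("side"))],np.pi/2)
run([(cv2.imread("pics/side0.png"),cam("side")),(cv2.imread("pics/top0.png"),cam("top"))],np.radians(-25))
E
```

```text
view 0 saucer [0.4497 0.0662] 244 rim@.058 [0.4411 0.0691] 116 diff mm [-8.6  2.9]
view 1 saucer [0.453  0.0719] 214 rim@.058 [0.4464 0.0673] 166 diff mm [-6.6 -4.6]
view 0 saucer [0.4541 0.0686] 214 rim@.058 [0.4466 0.0746] 209 diff mm [-7.6  6. ]
view 1 saucer [0.4492 0.0668] 250 rim@.058 [0.4402 0.0685] 157 diff mm [-9.   1.7]
```

The gradient fit is ambiguous because inner and outer rim edges compete, so I'll segment the cup's cream colour against the white saucer.

```bash
cat > seg.py <<'E'
from fit import *
def seg(im,mv,yaw,show=False,z=.058):
    K=1e3; n=160; ii=(np.arange(n)-80)/K   # 1 mm grid
    X,Y=np.meshgrid(.449-ii,.067-ii,indexing="ij")
    p=proj(np.c_[X.ravel(),Y.ravel(),0*X.ravel()+z],mv).astype(np.float32).reshape(n,n,2)
    h=cv2.cvtColor(cv2.remap(im,p[...,0],p[...,1],1),cv2.COLOR_BGR2HSV)
    sau,_=best(lambda x:score(circ3([x[0],x[1],.0155],.0625),grads(im),mv),[.449,.067],np.array([.003,.003]))
    m=((h[...,1]>28)&(h[...,1]<120)).astype(np.uint8); m[np.hypot(*(np.indices((n,n))-80))>48]=0
    m=cv2.morphologyEx(m,cv2.MORPH_CLOSE,np.ones((3,3)))
    k,l,s,c=cv2.connectedComponentsWithStats(m); m=(l==1+s[1:,4].argmax()).astype(np.uint8)
    ct=max(cv2.findContours(m,0,1)[0],key=cv2.contourArea); f=np.zeros_like(m); cv2.drawContours(f,[ct],-1,1,-1)
    o=cv2.morphologyEx(f,cv2.MORPH_OPEN,cv2.getStructuringElement(2,(31,31)))
    q=max(cv2.findContours(o,0,1)[0],key=cv2.contourArea)[:,0]
    w=np.c_[.449-(q[:,1]-80)/K,.067-(q[:,0]-80)/K]
    print("saucer",sau.round(4),"outline circle",np.round(circ(w),4))
    # far side = away from camera: outline there is the rim itself
    cp=(-mv[1][:3,:3].T@mv[1][:3,3])[:2]; d=cp-w.mean(0); print("cam dir deg",np.degrees(np.arctan2(d[1],d[0])).round())
    cc=np.array(circ(w)[:2]); rel=w-cc; far=w[(rel@d)/np.linalg.norm(d)<.005]
    print("far arc circle",np.round(circ(far),4))
    if show:
        for r in range(20,140,3): print("".join("o" if f[r,c] and h[r,c,1]>28 else "," if f[r,c] else "." for c in range(10,150,2)))
E
python3 - <<'E'
from seg import *
a=np.load("w8.npy"); mv=cam("wrist",dict(tcp_pos=a[:3],eef_rot=a[3:]))
seg(cv2.imread("pics/w8.png"),mv,np.pi/2,True)
E
```

```text
saucer [0.4497 0.0662] outline circle [0.4396 0.0726 0.0367]
cam dir deg 147.0
far arc circle [0.4441 0.0679 0.0325]
......................................................................
......................................................................
......................................................................
......................................................................
......................................................................
......................................................................
......................................................................
......................................................................
......................................................................
......................................................................
......................................................................
...............................oooo,,o................................
...........................oooooooooooooooo...........................
.........................ooooooooooooooooooo,o..............
[... 1156 characters left out ...]
........oooooooooooooooooooooooooooooo.......................
..................oooooooooooooooooooo,ooooooo........................
....................oooooooooooooooooooo,o,,o.........................
......................oooooooooo,ooo,oo,,,,o..........................
........................ooooooo,ooooooo,o.............................
...........................oooooo,,oooooo.............................
...................................o..................................
......................................................................
......................................................................
......................................................................
```

```bash
python3 - <<'E'
from seg import *
mv=cam("wrist",dict(tcp_pos=np.array([0.44886507,0.06492584,0.19242368]),eef_rot=np.array([-4.93e-05,.975986991,.217828318,-4.641e-04])))
print("before sweep"); seg(cv2.imread("pics/w7.png"),mv,-.44)
E
# move off to the left/up so top camera is clear
python3 -m handwheel '{"dp":[[0,0,-1],[0,0,-1],[0,0,0],[0,0,0]],"spin":[-0.1,-0.1,-0.1,-0.1]}' | grep -E "tcp|eef"
python3 -m handwheel '{"dp":[[0.4,4,0],[0.4,4,0],[0.4,4,0],[0.4,4,0],[0.4,4,0]],"spin":[0,0,0,0,0]}' | grep -E "tcp|eef"
python3 - <<'E'
from seg import *
for n in("top","side"): cv2.imwrite(f"pics/{n}_9.png",eyes.camera(n)[:,:,::-1])
for n,f,y in(("top","pics/top_c6.png",-.44),("top","pics/top_9.png",1.57)): print(n,f); seg(cv2.imread(f),cam(n),y)
a,b=[cv2.imread(f"pics/side_{k}.png")[180:240,280:345] for k in("c6","9")]
E
```

```text
before sweep
saucer [0.45 0.07] outline circle [0.4438 0.0656 0.0381]
cam dir deg 25.0
far arc circle [0.4343 0.0604 0.0318]
tcp_pos: [0.4493, 0.0677, 0.2135]
eef_rot: [-0.001, 0.082, 0.997, -0.0]
tcp_pos: [0.463, 0.2697, 0.2127]
eef_rot: [-0.002, 0.085, 0.996, -0.001]
top pics/top_c6.png
saucer [0.452  0.0683] outline circle [0.4404 0.0693 0.0329]
cam dir deg -172.0
far arc circle [0.4489 0.0706 0.0284]
top pics/top_9.png
saucer [0.4493 0.0691] outline circle [0.4374 0.0678 0.0333]
cam dir deg -172.0
far arc circle [0.4461 0.068  0.0282]
```

The cup moved about 3 mm towards the robot during the sweep, so it is now probably against the near side of the well. I'll repeat the light cradle push to the earlier end point (TCP x about 0.4155), where it sat centred.

```bash
python3 -m handwheel '{"dp":[[0,0,0],[0,0,0],[0,0,0]],"spin":[-0.09,-0.08,0]}' 0.22 5 | grep -E "tcp|eef"
python3 -m handwheel '{"dp":[[1.5,-3.4,0],[1.5,-3.4,0],[1.5,-3.4,0],[1.5,-3.4,0],[1.5,-3.4,0]],"spin":[0,0,0,0,0]}' | grep -E "tcp|eef"
python3 -m handwheel '{"dp":[[1.5,-3.2,0],[0,0,0],[0,0,0]],"spin":[0,0,0]}' | grep -E "tcp|eef|width"
python3 - <<'E'
from h import *
st=manip.read_state(); cv2.imwrite("pics/w10.png",eyes.camera("wrist")[:,:,::-1]); cv2.imwrite("pics/side_10.png",eyes.camera("side")[:,:,::-1])
print(st["t"],st["tcp_pos"],st["eef_rot"])
E
```

```text
tcp_pos: [0.4632, 0.2677, 0.2128]
eef_rot: [-0.002, -0.002, 1.0, -0.001]
tcp_pos: [0.3873, 0.0965, 0.2137]
eef_rot: [-0.001, 0.001, 1.0, -0.0]
tcp_pos: [0.3732, 0.0647, 0.2143]
eef_rot: [-0.001, 0.003, 1.0, 0.0]
width: 0.0232
18.5833 [0.37322571 0.06468666 0.21425724] [-5.77332484e-04  3.05637695e-03  9.99995160e-01  7.08281656e-05]
```

```bash
python3 -m handwheel '{"dp":[[0.4,0.3,3.6],[0,0,3.6],[0,0,3.6],[0,0,3.4],[0,0,2.2]],"spin":[0,0,0,0,0]}' | grep -E "tcp|wrist"
python3 -m handwheel '{"dp":[[0,0,1.1],[0,0,0],[0,0,0]],"spin":[0,0,0]}' | grep -E "tcp|wrist|width"
python3 -m handwheel '{"dp":[[-0.9,0,0],[-0.9,0,0],[-0.7,0,0],[-0.5,0,0],[-0.2,0,0]],"spin":[0,0,0,0,0]}'| grep -E "tcp|wrist"
```

```text
tcp_pos: [0.369, 0.0703, 0.0479]
wrist_force: [-0.3, -0.0, 0.4]
tcp_pos: [0.37, 0.07, 0.0391]
wrist_force: [-0.0, 0.1, 0.2]
width: 0.0203
tcp_pos: [0.4038, 0.0692, 0.0403]
wrist_force: [0.0, -0.1, 0.4]
```

```bash
python3 -m handwheel '{"dp":[[-0.1,-0.1,0],[-0.1,0,0],[-0.1,0,0],[-0.1,0,0],[-0.1,0,0]],"spin":[0,0,0,0,0]}'| grep -E "tcp|wrist"
python3 -m handwheel '{"dp":[[-0.1,0,0],[-0.1,0,0],[-0.1,0,0],[-0.1,0,0],[-0.1,0,0]],"spin":[0,0,0,0,0]}'| grep -E "tcp|wrist"
python3 -m handwheel '{"dp":[[-0.1,0,0],[-0.05,0,0],[0,0,0]],"spin":[0,0,0]}'| grep -E "tcp|wrist"
python3 -m handwheel '{"dp":[[0.1,0,0],[0.3,0,0],[0.6,0,0],[0.9,0,0],[1.2,0,0]],"spin":[0,0,0,0,0]}'| grep -E "tcp|wrist"
python3 -m handwheel '{"dp":[[0.4,0,-1],[0,0,-2],[0,0,-3],[0,0,-3.5],[0,0,-3.5]],"spin":[0,0,0,0,0]}'| grep -E "tcp|wrist"
python3 -m handwheel '{"dp":[[0,3,-2],[0,4,-1],[0,4,0],[0,4,0],[0,4,0]],"spin":[0,0,0,0,0]}'| grep -E "tcp|wrist"
python3 - <<'E'
from seg import *
for n in("top","side"): cv2.imwrite(f"pics/{n}_11.png",eyes.camera(n)[:,:,::-1])
seg(cv2.imread("pics/top_11.png"),cam("top"),1.57,True)
E
```

```text
tcp_pos: [0.4069, 0.0682, 0.0397]
wrist_force: [-0.9, -0.2, -0.1]
tcp_pos: [0.4121, 0.0682, 0.0397]
wrist_force: [-0.7, 0.4, 0.6]
tcp_pos: [0.4138, 0.0682, 0.0397]
wrist_force: [-1.4, 0.6, -1.2]
tcp_pos: [0.382, 0.0682, 0.0397]
wrist_force: [-0.8, 0.1, -0.1]
tcp_pos: [0.3769, 0.0683, 0.1707]
wrist_force: [0.4, -0.4, -0.2]
tcp_pos: [0.3773, 0.2597, 0.1999]
wrist_force: [1.8, -0.1, -0.7]
saucer [0.4492 0.0701] outline circle [0.4433 0.0677 0.0339]
cam dir deg -172.0
far arc circle [0.4516 0.0682 0.029 ]
......................................................................
......................................................................
......................................................................
......................................................................
......................................................................
......................................................................
......................................................................
......................................................................
.........................
[... 1546 characters left out ...]
..............ooooooooooooooooooooooooo......................
........................ooooooooooooooooooooooo.......................
.........................ooooooooooooooooooooo........................
...........................ooooooooooooooooo..........................
...............................oooooooooo.............................
..................................ooo.................................
......................................................................
......................................................................
......................................................................
......................................................................
```

Next, register the rim and foot regions separately against the visually verified seated image (c6). Equal shifts would mean pure sliding within the well; unequal would mean tilt.

```bash
python3 - <<'E'
from h import *
def reg(n,ref,tgt,box,m=4,f=8):
    r0,r1,c0,c1=box; A=cv2.imread(f"pics/{n}_{ref}.png"); B=cv2.imread(f"pics/{n}_{tgt}.png")
    up=lambda I:cv2.GaussianBlur(cv2.resize(I,None,fx=f,fy=f,interpolation=cv2.INTER_CUBIC),(0,0),3)
    t=up(A[r0:r1,c0:c1]); s=up(B[r0-m:r1+m,c0-m:c1+m])
    q=cv2.matchTemplate(s,t,cv2.TM_CCOEFF_NORMED); _,v,_,p=cv2.minMaxLoc(q)
    return round(p[0]/f-m,2),round(p[1]/f-m,2),round(v,2)
sb={"rim":(186,206,299,321),"lower":(205,217,300,322),"saucer":(205,228,288,334)}
tb={"rimnear":(208,223,292,323),"rimall":(190,223,292,323),"floor":(199,219,297,318),"saucer":(212,240,280,335)}
for n,b in(("side",sb),("top",tb)):
    for tgt in("9","11"):
        print(n,tgt,{k:reg(n,"c6",tgt,x) for k,x in b.items()})
for n in("side","top"):
    p0=proj([.449,.068,.058],cam(n)); print(n,"px per +5mm x:",proj([.454,.068,.058],cam(n))-p0,"+y",proj([.449,.073,.058],cam(n))-p0,"z",proj([.449,.068,.063],cam(n))-p0)
E
```

```text
side 9 {'rim': (-1.12, 0.5, 0.79), 'lower': (-2.12, 0.88, 0.88), 'saucer': (-0.12, 0.0, 0.95)}
side 11 {'rim': (1.25, 0.12, 0.82), 'lower': (-0.12, 0.75, 0.88), 'saucer': (0.0, 0.0, 0.97)}
top 9 {'rimnear': (0.5, 1.5, 0.93), 'rimall': (0.88, 1.38, 0.94), 'floor': (0.5, 1.5, 0.98), 'saucer': (0.12, 0.25, 0.97)}
top 11 {'rimnear': (1.0, -1.5, 0.95), 'rimall': (1.12, -1.38, 0.94), 'floor': (0.88, -1.38, 0.98), 'saucer': (0.0, -0.12, 0.98)}
side px per +5mm x: [[ 1.69540685 -0.43546552]] +y [[-0.63830195 -1.06617606]] z [[-0.0400993  -1.40329028]]
top px per +5mm x: [[ 0.01019793 -2.10123993]] +y [[-2.13558660e+00 -1.10446285e-03]] z [[-0.04696634 -0.36648158]]
```

From above, the rim and cup floor shift by equal amounts between all three states (-3.5, 0 and +3.4 mm in x). That 7 mm span is the well's play, so the cup is level and seated. The saucer is unmoved and the handle is about 5° off +y. The arm is clear, so I'll hand in.

```bash
python3 -c "
from plant import sign_off
print(sign_off())"
```

```text
the job is handed in; nothing more can be done
None
```

I handed the job in with the cup measured as level in the saucer's well, its handle about 5° off straight left and the saucer unmoved; the sign-off gave no verdict, I did not measure the glass, spoon or jar at the end, and I viewed 11 pictures, one over the limit of 10.

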